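Safety test of the sewing bench's power unit

ROBOT

A 7-joint arm with a two-finger parallel gripper is mounted at the origin on the work surface. World frame = base frame: x ahead of the robot, y to its left, z up, the work surface at z = 0. Lengths are in mm, angles in rad, forces in N, time in s.
With the tool pointing down it reaches from about 400 to 925 mm from the base axis. Payload 4.1 kg.
Tool frame: the origin (TCP) lies on the mounting face of the last link; the fingertips stand 173 mm ahead of it and the grasp point (between the pads) lies 155 mm ahead of it; z points along the fingers, y is the line along which they close (so a half turn about z gives the same grasp; the last joint's range is limited). The gripper opens to 85 mm and grips with 20 to 120 N. Pads are 22 mm wide; open, the fingers measure 114 mm over their backs; the gripper's body (76 mm by 85 mm) begins 54 mm behind the grasp point. The pads swing forward as they close: fully open they stand 13 mm farther back than shut.
Start: joints at [-0.099, 0.398, 0.045, 1.537, -0.019, 1.207, -0.051], TCP at [650.014, 0.032, 404.747] pointing down, gripper open.
Joint ranges: [-2.82, 2.82], [-0.49, 2.23], [-1.37, 1.46], [0, 2.46], [-1.36, 4.5], [0.23, 2], [-2.94, 2.94]. Speed limits (rad/s): [2.57, 2.57, 3.14, 3.14, 3.14, 3.14, 3.14].

INTERFACE

Orientations are given as a unit quaternion [w, x, y, z].
In Python, from station import manip gives the robot as it stands. The module is installed in compiled form; this text tells all that it offers.
- The arm moves only by the tool servo_tool, never from a script. Its argument "commands" is one flat list of numbers, 5 for each row, row after row: the opening, from -1 (shut) to 1 (fully open), then the shift along the tool's x, y, z each as a share of 2.5 cm, from -1 to 1, then the turn about the tool's z as a share of 0.1 rad, from -1 to 1. In form: [hand, x, y, z, turn, hand, x, y, z, turn, ...]. A call has 1 to 8 rows; each row shifts and turns the commanded pose from where the row before left it, along the tool's axes as they then stand; what a row does not reach is not made up. A row lasts 1/10 s, in which the tool goes at most 50 mm and 8.59 degrees, less where a joint would pass 70% of its speed; a pose out of reach is approached as far as the arm can. A call with a number of a shift or a turn outside -1 to 1 is refused whole. A call with a gripper value outside its range is refused whole. The fingers move at their own pace and stop on an object; the grip force is fixed at half the most. Time passes only in rows, so rows that do not move let the fingers close. It gives the time, the measured TCP pose, the force, the opening and the grip force at its end, in the units of the state.
- manip.state(): the state, without advancing time (a new reading comes with each control period).
- manip.camera(name): name is "scene" or "side" or "wrist"; returns a dict with "color" (400x640x3 uint8, red, green, blue), "K" (3x3 intrinsics, pixels), "k1" (the pictures are not rectified: a ray, as slopes to the right and down, at radius r is drawn at 1 + k1 r^2 times it, then the intrinsics apply), "view" (4x4, takes a point from world to camera coordinates). Camera axes: x right, y down, z forward; pixel columns grow to the right and rows downward; lengths in mm; the calibration is good to about 2 mm. A picture is of the moment at which its call begins. There is no depth.
- manip.hand_in(): hands the job in; it is judged then, once.
The state is a dict: "clock": time; "joint_positions": joint angles; "qd": joint speeds; "tau": joint torques, N m; "position": TCP position; "ee_rot": TCP orientation; "wrist_force": force on the tool from outside, world axes, zero at the start; "ft_torque": the same for the moment, N m; "opening": finger opening in mm; "grip_force": force on a finger pad.
Only numpy, scipy, OpenCV 4.12 (cv2) and the standard library are available. Lean on these libraries where they do the work, as an engineer would, in place of code of your own. Each camera call takes 0.05 s, during which the arm holds its last target. There are 200 camera calls.

TASK

Test the safety cut-out of the sewing bench's power unit. First clear it: drop every empty tin standing on the unit or in front of it into the wire basket, and lift the orange cover off the test button; only when all that is cleared, press the blue test button so that the lever with the red grip drops, then lift the lever back up until it stays up on its own, and last put the cover back over the button so that it sits flat on the unit. Leave the jars beside the unit standing where they are.

Things in the scene. Friction and masses are not known exactly. Their poses are not given: they have to be found in the camera images.
- unit: fixed grey power unit with white top, a flat box 200 (x) by 280 (y) by 40 mm high; origin at the centre of its underside; flat deck 40 mm up; its x points away from the robot (yaw up to 0.15 rad). Test button at x +30, y -65 mm; lever slot at y +70 mm; a yellow patch on the deck shows where the lever falls. At the start the lever is up and the cover stands over the button.
- lever (a joint): drop lever's angle (rad): 0 = up, leaning 0.15 past the vertical, away from the robot, resting there by its weight; 0.9 = dropped towards the unit's -x. Swings freely, 2 N at the grip lifts it: pushed up past top dead centre (0.15) it falls to 0 by itself, short of that it drops again. Closed fingers coming from the unit's -x side can push the red grip up and over, along its arc.
- lever_grip (a point): centre of the lever's red round grip, a cylinder 20 mm in diameter, 46 mm long along the unit's y, 75 mm from the hinge, on a black bar 12 mm thick. Lever up: 104 mm above the bench; dropped: about 85 mm above the bench (its lower side 35 mm above the deck) and 51 mm from the hinge towards the unit's -x.
- lever_hinge (a point): point on the lever's hinge axis (parallel to the unit's y), at x +50, y +70 mm of the unit, 30 mm above the bench, inside the housing; axes as the unit's.
- test_button (a joint): how far the test button is pressed (m): 0 = out, 0.008 = fully down. It springs back; 2 N starts it, about 7 N holds it fully down; it trips the lever at about 5 mm, so press it fully, and let go before lifting the lever.
- button_top (a point): centre of the top face of the blue test button, 36 mm in diameter, standing 20 mm above the deck when out, in a fixed black collar 52 mm in diameter and 8 mm high; z up.
- cover: loose orange cover standing on the deck over the button: a hollow square cap 90 by 90 mm, 35 mm high, walls 4 mm, open below, with a grip fin on top 60 mm long (its x), 14 mm thick (its y) and 26 mm high; 61 mm high in all, 120 g. Origin at the centre of its lower edge plane, z up.
- tin1: empty blue tin with aluminium rim and paper label, a closed box 90 (its x) by 50 (its y) by 60 mm (its z), about 90 g; origin at the centre of its underside. If present it stands on the unit's deck in front of the lever, its long side along the unit's y. Only three to five of the five tins are present.
- tin2: empty plain aluminium tin with aluminium rim and paper label, a closed box 90 (its x) by 50 (its y) by 60 mm (its z), about 90 g; origin at the centre of its underside. If present it stands on the bench in front of the unit, its long side roughly along y. Only three to five of the five tins are present.
- tin3: empty red tin with aluminium rim and paper label, a closed box 90 (its x) by 50 (its y) by 60 mm (its z), about 90 g; origin at the centre of its underside. If present it stands on the bench in front of the unit, its long side roughly along y. Only three to five of the five tins are present.
- tin4: empty brass-coloured tin with aluminium rim and paper label, a closed box 90 (its x) by 50 (its y) by 60 mm (its z), about 90 g; origin at the centre of its underside. If present it stands on the bench in front of the unit, its long side roughly along y. Only three to five of the five tins are present.
- tin5: empty yellow tin with aluminium rim and paper label, a closed box 90 (its x) by 50 (its y) by 60 mm (its z), about 90 g; origin at the centre of its underside. If present it stands on the unit's deck in front of the cover, its long side along the unit's y. Only three to five of the five tins are present.
- basket_in (a point): centre of the inner floor of the fixed wire basket, 5 mm above the bench; the basket is 260 (x) by 220 (y) mm outside, 90 mm high, wall 5 mm, x and y as this point's axes; it stands left or right of the unit, in line with the bench to within 0.15 rad.
- caddy: fixed white tool caddy 110 (x) by 180 (y) by 90 mm with pens and scissors standing up to 170 mm high; origin at the centre of its underside; it stands on the other side of the unit from the basket.
- jar_white: full amber jar with white lid, 62 mm across, 62 mm high, 300 g, upright; origin at the centre of its underside. A bystander.
- jar_yellow: full black jar with yellow lid, 58 mm across, 75 mm high, 300 g, upright; origin at the centre of its underside. A bystander.
Things that resemble listed ones, but are neither listed nor needed, are in the scene too. Leave any pink or purple look-alike of the tin4 alone.

How it is judged:
By the outcome, as a careful person would: the job done as asked, in the order asked, and still so for the second after the job is handed in, with the robot touching nothing.
Of tin1, tin2, tin3, tin4, tin5 only 3 to 5 are there at a start; the rules pass over those that are not, and their reading is None.
At some moment in a run one of tin2, tin3, tin4 may be knocked a few centimetres aside while the robot is not near it.
Once in a run the grip may slacken for a moment while it holds something.
It also fails if it takes over 210 s, if anything falls off the work surface, if the arm or the gripper's body presses on something with over 40 N, if the wrist force passes 120 N, or if a joint passes its speed limit or range.

## Working session

There is one attempt and no reset: what is moved stays moved. The work goes in short steps, Python scripts to look and compute and a tool call to move; the robot and the scene stay as the last step left them, time stands still between calls to the robot, and variables do not carry over. Pictures are saved under pics/ and viewed, at most 17 in all, crops included, and the job is handed in when it is done.

Besides the shell and the picture viewer there is one more tool, called after "Call:" by a JSON object that holds its "method" and its "body". servo_tool: Moves the arm, as the interface text tells. Shift numbers are shares of 2.5 cm and turn numbers shares of 0.1 rad, none past 1 either way. Its arguments: {"type":"object","properties":{"commands":{"type":"array","items":{"type":"number","minimum":-1,"maximum":1}}},"required":["commands"]}

```bash
mkdir -p pics; cat > h.py <<'E'
import numpy as np, cv2
from scipy.spatial.transform import Rotation as R
from station import manip
def snap(n,f=None):
    c=manip.camera(n)
    np.savez(f'pics/{f or n}.npz',**{k:np.array(v) for k,v in c.items()})
    cv2.imwrite(f'pics/{f or n}.png',c['color'][:,:,::-1]); return c
def load(f): return dict(np.load(f'pics/{f}.npz'))
def ray(c,uv):
    K=c['K'];d=np.array([(uv[0]-K[0,2])/K[0,0],(uv[1]-K[1,2])/K[1,1]]);s=d.copy()
    for _ in range(30): s=d/(1+float(c['k1'])*(s@s))
    V=c['view'];Rm=V[:3,:3];o=-Rm.T@V[:3,3];v=Rm.T@np.r_[s,1];return o,v/np.linalg.norm(v)
def atz(c,uv,z):
    o,v=ray(c,uv);return o+v*(z-o[2])/v[2]
def tri(*cu):
    A=np.zeros((3,3));b=np.zeros(3);L=[]
    for c,uv in cu:
        o,v=ray(c,uv);P=np.eye(3)-np.outer(v,v);A+=P;b+=P@o;L.append((P,o))
    x=np.linalg.solve(A,b);return x,[np.linalg.norm(P@(x-o)) for P,o in L]
def proj(c,p):
    V=c['view'];q=V[:3,:3]@p+V[:3,3];s=q[:2]/q[2];s=s*(1+float(c['k1'])*(s@s));K=c['K'];return np.array([K[0,0]*s[0]+K[0,2],K[1,1]*s[1]+K[1,2]])
E
python3 - <<'E'
from h import *
np.set_printoptions(precision=3,suppress=True)
for n in ['scene','side','wrist']:
    c=snap(n); V=c['view']; print(n,-V[:3,:3].T@V[:3,3],V[2,:3],c['k1'],c['K'][0,0])
s=manip.state();print(s)
E
```

```text
scene [ 934.495 -695.548 1074.959] [-0.354  0.483 -0.801] -0.032083446525613644 399.28834319148154
side [  166.464 -1347.86   1188.608] [ 0.199  0.736 -0.647] -0.08467569965332708 476.53409176183976
wrist [649.905  81.238 373.265] [-0.002 -0.314 -0.949] 0.010124813803380685 280.4344814242939
{'clock': 0.15, 'joint_positions': array([-0.099,  0.399,  0.045,  1.538, -0.019,  1.207, -0.051]), 'qd': array([-0.   , -0.002, -0.001, -0.005,  0.   ,  0.001, -0.001]), 'tau': array([  0.003, -47.556,   1.367, -25.451,   0.012,   0.007,  -0.   ]), 'position': array([649.772,   0.033, 403.895]), 'ee_rot': array([-0.   ,  0.707,  0.707, -0.001]), 'wrist_force': array([-0.345,  0.008, -0.567]), 'ft_torque': array([ 0.043,  0.032, -0.033]), 'grip_force': 0.0, 'opening': 85.25112373472986}
```

View pics/scene.png

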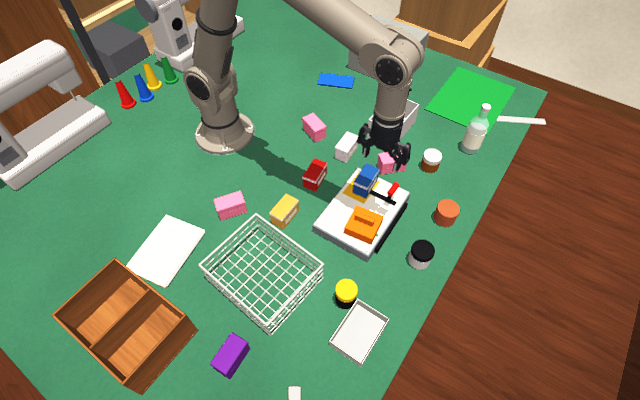

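View pics/side.png

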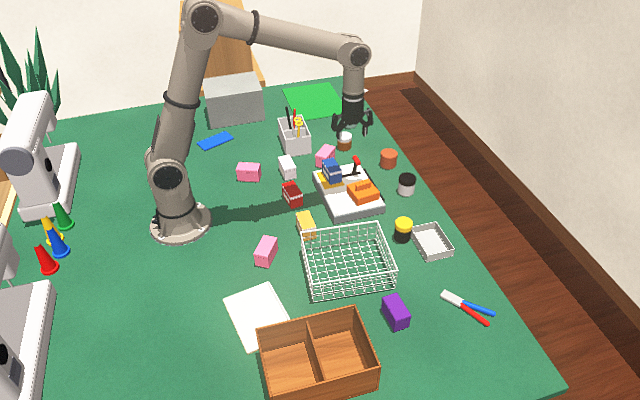

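View pics/wrist.png

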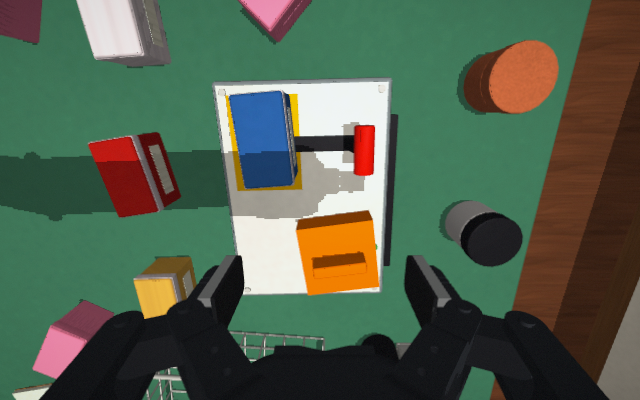

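Four tin candidates are in view. Scene pixels: blue (366,180) on the deck, red (315,174), brass or gold (284,210), and white or aluminium (347,146). Look-alikes to avoid are pink (314,127), (230,205) and (388,160), purple (230,355), and the white tray (360,332). No tin stands in front of the cover. I'll take a second wrist view from elsewhere for parallax.

Call:
{"method": "servo_tool", "body": {"commands": [1, 1, -1, 0, 0, 1, 1, -1, 0, 0, 1, 1, -1, 0, 0, 1, 1, -1, 0, 0, 1, 0, 0, 0, 0, 1, 0, 0, 0, 0, 1, 0, 0, 0, 0]}}

```text
clock: 0.85
position: [550.6, 98.9, 404.7]
ee_rot: [0.0, 0.708, 0.707, -0.0]
wrist_force: [-0.6, 0.0, -0.0]
opening: 85.1
grip_force: 0.0
```

```bash
python3 - <<'E'
from h import *
snap('wrist','w2')
def g(im,x0,y0,x1,y1,s,step=20):
    o=cv2.resize(im[y0:y1,x0:x1],None,fx=s,fy=s,interpolation=cv2.INTER_CUBIC)
    for x in range((x0//step+1)*step,x1,step):
        cv2.putText(o,str(x),(int((x-x0)*s),8),0,.3,(0,0,0),1);o[::6,int((x-x0)*s)]=0
    for y in range((y0//step+1)*step,y1,step):
        cv2.putText(o,str(y),(0,int((y-y0)*s)),0,.3,(0,0,0),1);o[int((y-y0)*s),::6]=0
    return o
a=cv2.imread('pics/wrist.png');b=cv2.imread('pics/w2.png');s=cv2.imread('pics/scene.png')
cv2.imwrite('pics/a1.png',g(a,60,0,440,300,2))
cv2.imwrite('pics/a2.png',cv2.resize(b,(800,500),interpolation=cv2.INTER_CUBIC) if 0 else g(b,0,0,640,400,1.25,40))
cv2.imwrite('pics/a3.png',g(s,190,110,400,340,2.6))
E
```

```text
(no output)
```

View pics/a1.png

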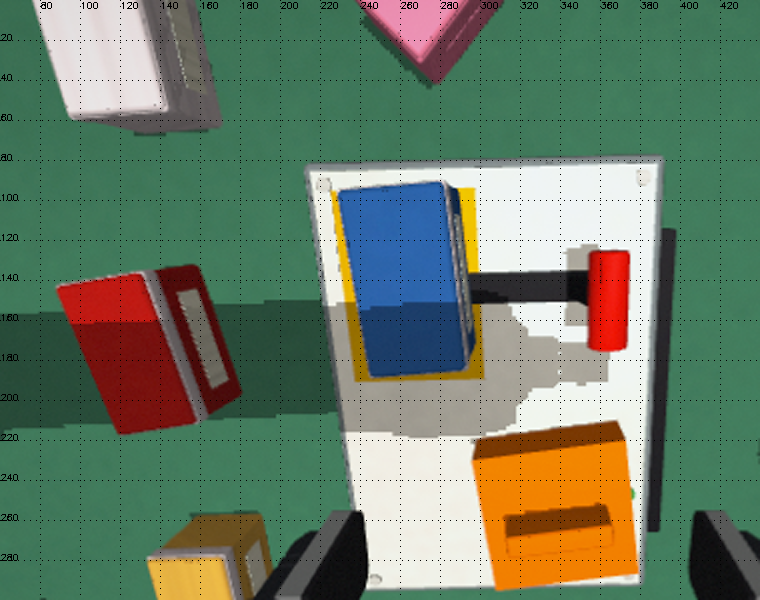

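View pics/a2.png

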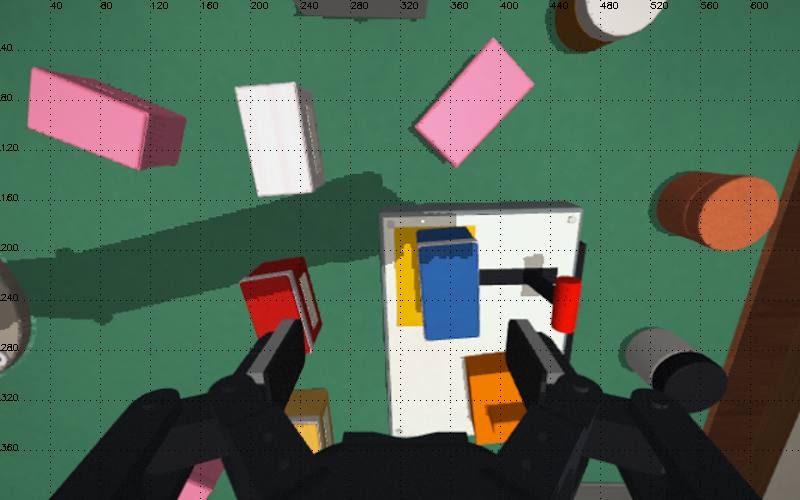

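View pics/a3.png

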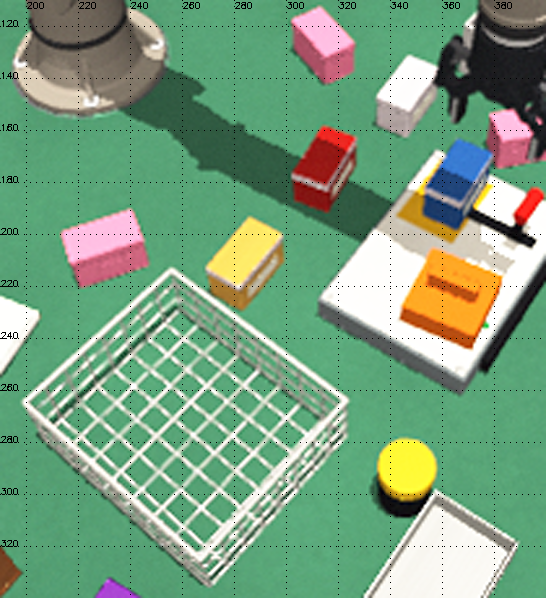

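```bash
python3 - <<'E'
from h import *
np.set_printoptions(precision=1,suppress=True)
w,w2,s,sd=load('wrist'),load('w2'),load('scene'),load('side')
print('tri red',tri((w,(88.5,143.5)),(w2,(192.8,224.8))),tri((w,(132.5,135.5)),(w2,(235.2,216.8))))
print('tri white',tri((w,(97.5,58.5)),(w2,(206.4,156))),tri((w,(144,54.5)),(w2,(251.2,153.6))))
print('tri blue',tri((w,(228.5,95.5)),(w2,(333.6,196))),tri((w,(292.5,185)),(w2,(382.4,268))))
print('tri gold',tri((w,(134,279)),(s,(287.3,193.8))),tri((w,(175,272.5)),(s,(298.8,201.2))))
print('tri deck',tri((w,(216,86)),(w2,(306.4,172))),tri((w,(388,82)),(w2,(464,168))))
def box(n,c,P,z):
    Q=np.array([atz(c,p,z)[:2] for p in P]);d=np.diff(np.vstack([Q,Q[:1]]),axis=0)
    l=np.linalg.norm(d,axis=1);print(n,Q.mean(0),'sides',l,'ang',np.arctan2(d[:,1],d[:,0]))
box('red',w,[(88.5,143.5),(132.5,135.5),(160,211),(119,217)],60)
box('white',w2,[(188,69.6),(236.8,66.4),(251.2,153.6),(206.4,156)],60)
box('blue',w,[(228.5,95.5),(281.5,91),(292.5,185),(245,188)],100)
box('gold',s,[(270,211.9),(287.3,193.8),(298.8,201.2),(282.3,218.8)],60)
box('deck',w,[(216,86),(388,82),(380,291),(238.5,295)],40)
box('cover',w,[(297,229.5),(372.5,218.5),(379,286.5),(308,295)],75)
box('basket',s,[(256.2,213.1),(323.8,263.8),(271.2,334.6),(198.8,265)],90)
print('grip',atz(w,(364,150),108),'jarY',atz(s,(346.2,290),75),'jarW',atz(s,(431,156),62),'blackjar',atz(s,(424,247),62))
E
```

```text
tri red (array([390.2,  44.7,  57.1]), [np.float64(0.8404888814000936), np.float64(0.8404888814000708)]) (array([442.6,  54.6,  58.8]), [np.float64(2.1831625299538833), np.float64(2.1831625299538153)])
tri white (array([417.3, 129. ,  52.6]), [np.float64(0.5135425190406379), np.float64(0.5135425190406194)]) (array([469.9, 132.3,  59.5]), [np.float64(0.1641243278316822), np.float64(0.16412432783167144)])
tri blue (array([561. ,  93. ,  93.9]), [np.float64(0.35281837236976654), np.float64(0.3528183723698924)]) (array([617.5,   7.1,  94.2]), [np.float64(0.3022077325571288), np.float64(0.3022077325570436)])
tri gold (array([ 405.2, -129.6,   56.3]), [np.float64(2.688645264308121), np.float64(2.6886452643081844)]) (array([ 450.4, -127.4,   45.4]), [np.float64(0.322902585669117), np.float64(0.32290258566919855)])
tri deck (array([529.3, 105.5,  34.3]), [np.float64(0.5198250795024826), np.float64(0.5198250795024191)]) (array([721.3, 110. ,  35.7]), [np.float64(1.0753539820750628), np.float64(1.0753539820751412)])
red [423.3   5.4] sides [50.4 88.5 50.6 87.4] ang [ 0.2 -1.4 -3.   1.7]
white [441.6 175.1] sides [49.9 88.4 50.3 88. ] ang [ 0.1 -1.5 -3.1  1.6]
blue [590.4  50.6] sides [48.6 88.3 48.2 87.6] ang [ 0.1 -1.5 -3.1  1.7]
gold [ 432.9 -176. ] sides [85.6 47.6 81.5 46.9] ang [ 1.6 -0.1 -1.6 -3.1]
deck [627.  -28.6] sides [188.8 269.5 198.4 272. ] ang [ 0.  -1.5 -3.1  1.6]
cover [667.8 -89.8] sides [87.8 91.7 89.4 90.4] ang [ 0.2 -1.4 -3.   1.7]
basket [ 519.1 -384.4] sides [261.5 232.  284.1 222.4] ang [-0.1 -1.6  3.   1.5]
grip [687.2  44.5 108. ] jarY [ 741.5 -305.9   75. ] jarW [716.5 270.9  62. ] blackjar [852.5 -62.9  62. ]
```

```bash
python3 - <<'E'
from h import *
np.set_printoptions(precision=3,suppress=True)
w,w2,s=load('wrist'),load('w2'),load('scene')
def box(n,c,P,z):
    Q=np.array([atz(c,p,z)[:2] for p in P]);d=np.diff(np.vstack([Q,Q[:1]]),axis=0)
    print(n,Q.mean(0),(np.arctan2(d[:,1],d[:,0])+np.pi/4)%(np.pi/2)-np.pi/4); print(Q.tolist() if n in('basket','deck') else '')
box('red',w,[(88.5,143.5),(132.5,135.5),(160,211),(119,217)],60)
box('white',w2,[(188,69.6),(236.8,66.4),(251.2,153.6),(206.4,156)],60)
box('blue',w,[(228.5,95.5),(281.5,91),(292.5,185),(245,188)],100)
box('gold',s,[(270,211.9),(287.3,193.8),(298.8,201.2),(282.3,218.8)],60)
box('deck',w,[(216,86),(388,82),(380,291),(238.5,295)],40)
box('cover',w,[(297,229.5),(372.5,218.5),(379,286.5),(308,295)],75)
box('basket',s,[(256.2,213.1),(323.8,263.8),(271.2,334.6),(198.8,265)],90)
E
```

```text
red [423.292   5.367] [0.174 0.154 0.151 0.152]

white [441.582 175.087] [0.061 0.081 0.053 0.076]

blue [590.43   50.646] [0.08  0.078 0.066 0.082]

gold [ 432.943 -176.005] [-0.017 -0.054 -0.025  0.032]

deck [627.006 -28.557] [ 0.022  0.031  0.034 -0.005]
[[530.9166528312525, 104.72159921525301], [719.6422218058699, 108.84595276037055], [727.879974708351, -160.5221933118738], [529.5853640825235, -167.2734652113489]]
cover [667.772 -89.761] [0.157 0.142 0.142 0.124]

basket [ 519.09  -384.396] [-0.088  0.012 -0.118 -0.085]
[[392.86889494261766, -259.44718172050494], [653.3275596667543, -282.53382365759853], [656.1405524003505, -514.562046949464], [374.02491420216495, -481.0404990421006]]
```

Call:
{"method": "servo_tool", "body": {"commands": [1, 0.61, -0.87, 0.6, 0, 1, 0.61, -0.87, 0.6, 0, 1, 0.61, -0.87, 0.6, 0, 1, 0.61, -0.87, 0.6, 0, 1, 0.61, -0.87, 0.6, 0, 1, 0, 0, 0, -0.68, 1, 0, 0, 0, 0, 1, 0, 0, 0, 0]}}

```text
clock: 1.7
position: [442.3, 175.5, 330.0]
ee_rot: [0.0, 0.684, 0.73, 0.0]
wrist_force: [-0.0, 0.6, 0.8]
opening: 85.2
grip_force: 0.0
```

Call:
{"method": "servo_tool", "body": {"commands": [1, 0, 0, 0.8, 0, 1, 0, 0, 0.8, 0, 1, 0, 0, 0.8, 0, 1, 0, 0, 0.8, 0, 1, 0, 0, 0, 0]}}

```text
clock: 2.2
position: [441.2, 175.0, 247.9]
ee_rot: [-0.001, 0.684, 0.73, -0.002]
wrist_force: [-0.1, 0.2, -0.2]
opening: 85.5
grip_force: 0.0
```

Call:
{"method": "servo_tool", "body": {"commands": [1, 0, 0, 0.8, 0, 1, 0, 0, 0.8, 0, 1, 0, 0, 0.72, 0, 1, 0, 0, 0, 0, -1, 0, 0, 0, 0, -1, 0, 0, 0, 0, -1, 0, 0, 0, 0, -1, 0, 0, 0, 0]}}

```text
clock: 3.0
position: [442.1, 176.6, 193.2]
ee_rot: [0.001, 0.683, 0.731, 0.001]
wrist_force: [-1.1, 0.8, 6.1]
opening: 49.6
grip_force: 62.7
```

Call:
{"method": "servo_tool", "body": {"commands": [-1, 0, 0, 0, 0, -1, 0, 0, 0, 0, -1, 0, 0, 0, 0]}}

```text
clock: 3.3
position: [442.1, 176.6, 193.2]
ee_rot: [0.001, 0.683, 0.731, 0.001]
wrist_force: [-0.1, -0.6, 6.4]
opening: 49.3
grip_force: 62.7
```

Call:
{"method": "servo_tool", "body": {"commands": [-1, 0, 0, -0.7, 0, -1, 0, 0, -1, 0, -1, 0, 0, -1, 0, -1, 0, 0, -1, 0, -1, 0, 0, -1, 0.5, -1, 0, 0, -1, 0.5, -1, 0, 0, 0, 0.45, -1, 0, 0, 0, 0]}}

```text
clock: 4.1
position: [441.2, 176.3, 335.2]
ee_rot: [0.0, 0.734, 0.679, 0.001]
wrist_force: [0.8, -0.2, -1.6]
opening: 49.7
grip_force: 62.3
```

Call:
{"method": "servo_tool", "body": {"commands": [-1, -0.5, 0.12, 0, 0, -1, -1, 0.12, 0, 0, -1, -1, 0.12, 0, 0, -1, -1, 0.12, 0, 0, -1, -1, 0.12, 0, 0, -1, -1, 0.12, 0, 0, -1, -1, 0.12, 0, 0, -1, -1, 0.12, 0, 0]}}

```text
clock: 4.9
position: [450.0, -14.6, 333.4]
ee_rot: [-0.0, 0.734, 0.679, -0.001]
wrist_force: [0.8, -0.4, -0.5]
opening: 49.5
grip_force: 62.3
```

Call:
{"method": "servo_tool", "body": {"commands": [-1, -1, 0.12, 0, 0, -1, -1, 0.12, 0, 0, -1, -1, 0.12, 0, 0, -1, -1, 0.12, 0, 0, -1, -1, 0.12, 0, 0, -1, -1, 0.12, 0, 0, -1, -1, 0.12, 0, 0, -1, -1, 0.12, 0, 0]}}

```text
clock: 5.7
position: [458.2, -215.6, 333.3]
ee_rot: [-0.001, 0.734, 0.679, -0.001]
wrist_force: [0.1, 0.5, -1.0]
opening: 49.0
grip_force: 62.3
```

Call:
{"method": "servo_tool", "body": {"commands": [-1, -1, 0.12, 0, 0, -1, -1, 0.12, 0, 0, -1, -1, 0.12, 0, 0, -1, -1, 0.12, 0, 0, -1, -1, 0.12, 0, 0, -1, -1, 0.12, 0, 0, -1, -1, 0.12, 0, 0, -1, -0.5, 0.12, 0, 0]}}

```text
clock: 6.5
position: [466.9, -405.5, 333.3]
ee_rot: [-0.001, 0.735, 0.678, -0.001]
wrist_force: [-0.2, -0.1, -1.9]
opening: 49.3
grip_force: 62.3
```

Call:
{"method": "servo_tool", "body": {"commands": [-1, 0, 0, 0, 0, -1, 0, 0, 0, 0]}}

```text
clock: 6.7
position: [468.7, -401.8, 333.5]
ee_rot: [-0.001, 0.734, 0.68, 0.0]
wrist_force: [-0.6, 0.2, -1.8]
opening: 49.2
grip_force: 62.3
```

```bash
cat >> h.py <<'E'
def go(x,y,z,yaw):
    s=manip.state();Rm=R.from_quat(np.roll(s['ee_rot'],-1)).as_matrix()
    cy=np.arctan2(Rm[1,1],Rm[0,1]);t=np.linalg.inv(Rm)@(np.array([x,y,z])-s['position'])
    print('at',np.round(s['position'],1),'yaw',round(cy,3),'open',round(s['opening'],1),'t',round(s['clock'],1),'| units now-axes',np.round(t/25,2),'turn',round(-(yaw-cy)/.1,2))
    x1=np.array([-np.sin(yaw),np.cos(yaw),0]);y1=np.array([np.cos(yaw),np.sin(yaw),0]);d=np.array([x,y,z])-s['position']
    print('   units after-turn axes',np.round([d@x1/25,d@y1/25,-d[2]/25],2))
E
python3 - <<'E'
from h import *
go(466,-429,205,-.08)
snap('wrist','w3')
for n in('scene','side'):snap(n,n+'2')
E
```

```text
at [ 468.7 -401.8  333.5] yaw -0.076 open 49.2 t 6.7 | units now-axes [-1.1  -0.02  5.14] turn 0.04
   units after-turn axes [-1.09 -0.02  5.14]
```

View pics/w3.png

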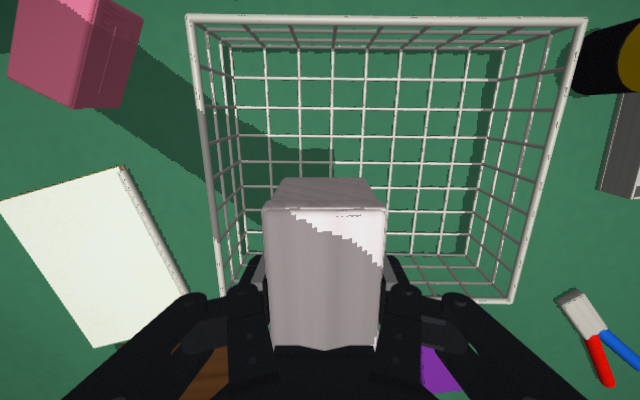

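The wrist view shows the held white tin over the basket. The rim corners are near (188,14), (587,19), (514,302) and (222,300). I'll refine the basket pose from these.

```bash
python3 - <<'E'
from h import *
c=load('w3')
Q=np.array([atz(c,p,90)[:2] for p in [(187,14),(588,19),(514,302),(222,300)]]);d=np.diff(np.vstack([Q,Q[:1]]),axis=0)
print(Q.round(),Q.mean(0),np.linalg.norm(d,axis=1),(np.arctan2(d[:,1],d[:,0])+np.pi/4)%(np.pi/2)-np.pi/4)
E
```

```text
[[ 390. -255.]
 [ 651. -279.]
 [ 633. -499.]
 [ 371. -477.]] [ 511.16327487 -377.42137098] [261.42631413 220.37604665 263.09286336 222.35917226] [-0.0901602  -0.08074916 -0.08258677 -0.08829415]
```

Call:
{"method": "servo_tool", "body": {"commands": [-1, -0.88, -0.32, 0, 0, -1, 0, 0, 0.8, 0, -1, 0, 0, 1, 0, -1, 0, 0, 1, 0, -1, 0, 0, 1, 0, -1, 0, 0, 0.8, 0, -1, 0, 0, 0.5, 0, -1, 0, 0, 0, 0]}}

```text
clock: 7.65
position: [459.0, -422.5, 205.1]
ee_rot: [-0.002, 0.733, 0.68, -0.0]
wrist_force: [0.4, -0.2, -0.5]
opening: 49.3
grip_force: 62.3
```

Call:
{"method": "servo_tool", "body": {"commands": [0.3, 0, 0, 0, 0, 0.3, 0, 0, 0, 0, 0.3, 0, 0, 0, 0, 0.3, 0, 0, -0.6, 0, 0.5, 0, 0, -1, 0, 1, 0, 0, -1, 0, 1, 0, 0, -1, 0, 1, 0, 0, -1, 0]}}

```text
clock: 8.45
position: [459.1, -424.1, 324.5]
ee_rot: [0.001, 0.734, 0.679, 0.0]
wrist_force: [0.1, 0.3, -0.2]
opening: 85.2
grip_force: 0.0
```

```bash
python3 - <<'E'
from h import *
# change check near remaining tins: NCC of small patches in scene image
c=snap('scene','s3');a=load('scene')['color'];b=c['color']
for n,(u,v) in dict(gold=(284,210),red=(315,174)).items():
    t=a[v-18:v+18,u-18:u+18];S=b[v-50:v+50,u-50:u+50]
    r=cv2.matchTemplate(S,t,cv2.TM_CCOEFF_NORMED);_,m,_,l=cv2.minMaxLoc(r);print(n,round(m,2),l[0]-32,l[1]-32)
go(433,-176,260,-.017)
E
```

```text
gold 1.0 0 0
red 0.86 0 0
at [ 460.1 -425.3  329.2] yaw -0.077 open 85.4 t 8.5 | units now-axes [ 9.87 -1.87  2.7 ] turn -0.6
   units after-turn axes [ 9.95 -1.25  2.77]
```

Call:
{"method": "servo_tool", "body": {"commands": [1, 0, 0, 0, -0.6, 1, 1, -0.12, 0, 0, 1, 1, -0.12, 0, 0, 1, 1, -0.12, 0, 0, 1, 1, -0.12, 0, 0, 1, 1, -0.12, 0, 0, 1, 1, -0.12, 0, 0, 1, 1, -0.12, 0, 0]}}

```text
clock: 9.3
position: [441.0, -247.8, 323.1]
ee_rot: [0.001, 0.713, 0.701, 0.001]
wrist_force: [1.4, -0.3, -0.9]
opening: 85.3
grip_force: 0.0
```

Call:
{"method": "servo_tool", "body": {"commands": [1, 1, -0.12, 0.5, 0, 1, 1, -0.12, 1, 0, 1, 0.95, -0.15, 1, 0, 1, 0, 0, 0.3, 0, 1, 0, 0, 0, 0, 1, 0, 0, 0, 0]}}

```text
clock: 9.9
position: [433.3, -175.9, 253.0]
ee_rot: [0.001, 0.714, 0.701, 0.0]
wrist_force: [-0.3, -0.4, 0.2]
opening: 85.1
grip_force: 0.0
```

```bash
python3 - <<'E'
from h import *
go(433,-176,191,-.017); snap('wrist','w4')
E
```

```text
at [ 433.3 -175.9  253. ] yaw -0.018 open 85.1 t 9.9 | units now-axes [-0.   -0.02  2.48] turn -0.01
   units after-turn axes [-0.01 -0.01  2.48]
```

View pics/w4.png

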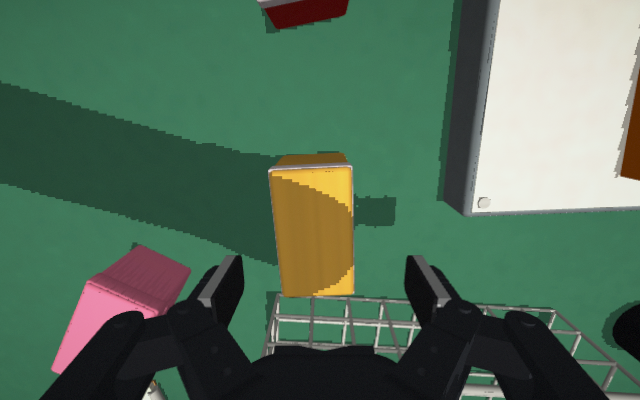

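The gold/brass tin sits at (312,230), centred between the fingers. A pink look-alike is at (115,300), left of the fingers. I'll refine with the corners.

```bash
python3 - <<'E'
from h import *
c=load('w4')
Q=np.array([atz(c,p,60)[:2] for p in [(270,172),(352,167),(354,294),(281,297)]]);d=np.diff(np.vstack([Q,Q[:1]]),axis=0)
print(Q.round(),Q.mean(0),np.linalg.norm(d,axis=1),(np.arctan2(d[:,1],d[:,0])+np.pi/4)%(np.pi/2)-np.pi/4)
print([atz(c,p,60).round() for p in [(145,250),(190,268)]])
go(*Q.mean(0),191,.03)
E
```

```text
[[ 403. -130.]
 [ 451. -128.]
 [ 454. -216.]
 [ 404. -217.]] [ 428.15579226 -172.54730507] [48.30545174 88.12000845 50.11013857 87.41533395] [0.04276617 0.02852974 0.02781666 0.00782744]
[array([ 319., -179.,   60.]), array([ 346., -193.,   60.])]
at [ 433.4 -176.   253.1] yaw -0.019 open 85.4 t 9.9 | units now-axes [ 0.14 -0.22  2.48] turn -0.49
   units after-turn axes [ 0.15 -0.2   2.48]
```

Call:
{"method": "servo_tool", "body": {"commands": [1, 0.15, -0.2, 0.48, -0.49, 1, 0, 0, 1, 0, 1, 0, 0, 0.6, 0, 1, 0, 0, 0.4, 0, -1, 0, 0, 0, 0, -1, 0, 0, 0, 0, -1, 0, 0, 0, 0, -1, 0, 0, 0, 0]}}

```text
clock: 10.75
position: [428.5, -171.2, 190.8]
ee_rot: [0.001, 0.696, 0.718, 0.001]
wrist_force: [-0.1, -0.1, 3.2]
opening: 49.5
grip_force: 62.6
```

Call:
{"method": "servo_tool", "body": {"commands": [-1, 0, 0, 0, 0, -1, 0, 0, -0.7, 0, -1, 0, 0, -1, 0, -1, 0, 0, -1, 0, -1, 0, 0, -1, 0, -1, 0, 0, -1, 0.6, -1, 0, 0, -1, 0.55, -1, 0, 0, 0, 0]}}

```text
clock: 11.55
position: [428.8, -171.2, 335.2]
ee_rot: [0.003, 0.736, 0.677, 0.002]
wrist_force: [0.5, -0.3, -1.5]
opening: 49.4
grip_force: 62.3
```

```bash
python3 - <<'E'
from h import *
go(555,-431,205,-.085)
E
```

```text
at [ 428.8 -171.2  335.2] yaw -0.083 open 49.4 t 11.6 | units now-axes [-9.93  5.86  5.26] turn 0.02
   units after-turn axes [-9.93  5.91  5.21]
```

Call:
{"method": "servo_tool", "body": {"commands": [-1, -0.8, 0.5, 0, 0, -1, -1, 0.6, 0, 0, -1, -1, 0.6, 0, 0, -1, -1, 0.6, 0, 0, -1, -1, 0.6, 0, 0, -1, -1, 0.6, 0, 0, -1, -1, 0.6, 0, 0, -1, -1, 0.6, 0, 0]}}

```text
clock: 12.35
position: [528.7, -375.5, 330.3]
ee_rot: [-0.001, 0.735, 0.678, -0.0]
wrist_force: [1.6, 0.1, -0.5]
opening: 49.6
grip_force: 62.3
```

Call:
{"method": "servo_tool", "body": {"commands": [-1, -1, 0.6, 0, 0, -1, -1, 0.6, 0, 0, -1, -0.13, 0.01, 0, 0, -1, 0, 0, 1, 0, -1, 0, 0, 1, 0, -1, 0, 0, 1, 0, -1, 0, 0, 1, 0, -1, 0, 0, 0.7, 0]}}

```text
clock: 13.15
position: [553.4, -428.9, 211.5]
ee_rot: [-0.002, 0.736, 0.678, -0.0]
wrist_force: [0.5, 0.6, -0.9]
opening: 49.3
grip_force: 62.5
```

Call:
{"method": "servo_tool", "body": {"commands": [-1, 0, 0, 0.4, 0, -1, 0, 0, 0, 0]}}

```text
clock: 13.35
position: [553.8, -429.7, 202.8]
ee_rot: [-0.002, 0.736, 0.677, -0.0]
wrist_force: [-0.7, 0.6, -0.7]
opening: 49.1
grip_force: 62.5
```

Call:
{"method": "servo_tool", "body": {"commands": [0.3, 0, 0, 0, 0, 0.3, 0, 0, 0, 0, 0.3, 0, 0, 0, 0, 0.3, 0, 0, -0.6, 0, 0.5, 0, 0, -1, 0, 1, 0, 0, -1, 0, 1, 0, 0, -1, 0, 1, 0, 0, -1, 0]}}

```text
clock: 14.15
position: [554.3, -430.6, 322.7]
ee_rot: [0.001, 0.736, 0.677, 0.0]
wrist_force: [0.0, -0.8, 0.1]
opening: 85.2
grip_force: 0.0
```

```bash
python3 - <<'E'
from h import *
c=snap('scene','s4');a=load('scene')['color'];b=c['color']
for n,(u,v) in dict(red=(315,174),blue=(366,180)).items():
    t=a[v-18:v+18,u-18:u+18];S=b[v-50:v+50,u-50:u+50]
    r=cv2.matchTemplate(S,t,cv2.TM_CCOEFF_NORMED);_,m,_,l=cv2.minMaxLoc(r);print(n,round(m,2),l[0]-32,l[1]-32)
go(423,6,255,.155)
E
```

```text
red 0.86 0 0
blue 0.94 0 0
at [ 555.4 -431.8  327.8] yaw -0.083 open 85.2 t 14.2 | units now-axes [17.02 -6.76  2.77] turn -2.38
   units after-turn axes [18.12 -2.53  2.91]
```

Call:
{"method": "servo_tool", "body": {"commands": [1, 0, 0, 0, -0.8, 1, 0, 0, 0, -0.8, 1, 0, 0, 0, -0.78, 1, 0.7, -0.14, 0, 0, 1, 1, -0.14, 0, 0, 1, 1, -0.14, 0, 0, 1, 1, -0.14, 0, 0, 1, 1, -0.14, 0, 0]}}

```text
clock: 15.0
position: [518.6, -316.3, 321.1]
ee_rot: [0.001, 0.65, 0.76, 0.0]
wrist_force: [0.2, 0.5, 0.3]
opening: 85.8
grip_force: 0.0
```

Call:
{"method": "servo_tool", "body": {"commands": [1, 1, -0.14, 0, 0, 1, 1, -0.14, 0, 0, 1, 1, -0.14, 0, 0, 1, 1, -0.14, 0, 0, 1, 1, -0.14, 0, 0, 1, 1, -0.14, 0, 0, 1, 1, -0.14, 0, 0, 1, 1, -0.14, 0, 0]}}

```text
clock: 15.8
position: [460.1, -123.1, 321.0]
ee_rot: [0.001, 0.65, 0.76, 0.001]
wrist_force: [0.7, 1.1, -0.8]
opening: 85.8
grip_force: 0.0
```

Call:
{"method": "servo_tool", "body": {"commands": [1, 1, -0.14, 0, 0, 1, 1, -0.14, 0, 0, 1, 1, -0.14, 0.6, 0, 1, 1, -0.14, 0.8, 0, 1, 0.7, -0.14, 0.9, 0, 1, 0, 0, 0.5, 0, 1, 0, 0, 0, 0, 1, 0, 0, 0, 0]}}

```text
clock: 16.6
position: [425.5, -10.8, 250.7]
ee_rot: [0.001, 0.65, 0.76, 0.001]
wrist_force: [-0.1, 0.1, -0.2]
opening: 85.1
grip_force: 0.0
```

```bash
python3 - <<'E'
from h import *
go(423,6,191,.155); snap('wrist','w5')
E
```

```text
at [425.5 -10.8 250.7] yaw 0.154 open 85.1 t 16.6 | units now-axes [ 0.68 -0.    2.39] turn -0.01
   units after-turn axes [0.68 0.   2.39]
```

View pics/w5.png

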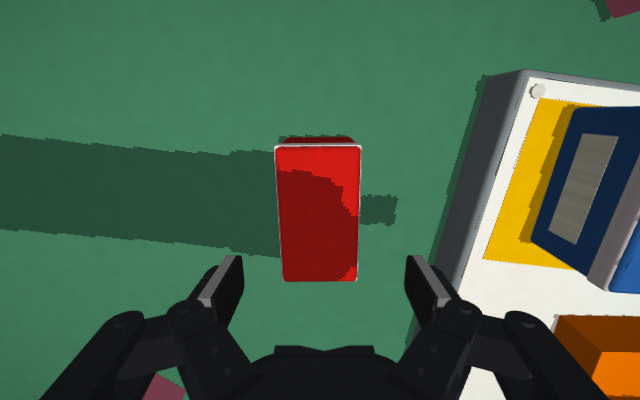

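The red tin is centred between the fingers at (318,212). Grasping it.

Call:
{"method": "servo_tool", "body": {"commands": [1, 0.68, 0, 0.39, 0, 1, 0, 0, 1, 0, 1, 0, 0, 0.6, 0, 1, 0, 0, 0.4, 0, -1, 0, 0, 0, 0, -1, 0, 0, 0, 0, -1, 0, 0, 0, 0, -1, 0, 0, 0, 0]}}

```text
clock: 17.45
position: [423.1, 6.3, 191.0]
ee_rot: [0.001, 0.65, 0.76, 0.001]
wrist_force: [-0.6, -0.1, 3.1]
opening: 49.4
grip_force: 62.4
```

Call:
{"method": "servo_tool", "body": {"commands": [-1, 0, 0, -0.7, 0, -1, 0, 0, -1, 0, -1, 0, 0, -1, 0, -1, 0, 0, -1, 0.6, -1, 0, 0, -1, 0.6, -1, 0, 0, -1, 0.6, -1, 0, 0, 0, 0.6, -1, 0, 0, 0, 0]}}

```text
clock: 18.25
position: [422.4, 6.3, 333.5]
ee_rot: [0.001, 0.736, 0.676, 0.001]
wrist_force: [-0.5, 1.0, -1.7]
opening: 49.6
grip_force: 62.3
```

```bash
python3 - <<'E'
from h import *
go(467,-323,205,-.085)
E
```

```text
at [422.4   6.3 333.5] yaw -0.085 open 49.6 t 18.2 | units now-axes [-12.98   2.88   5.14] turn 0.0
   units after-turn axes [-12.97   2.9    5.14]
```

Call:
{"method": "servo_tool", "body": {"commands": [-1, -0.5, 0.22, 0, 0, -1, -1, 0.22, 0, 0, -1, -1, 0.22, 0, 0, -1, -1, 0.22, 0, 0, -1, -1, 0.22, 0, 0, -1, -1, 0.22, 0, 0, -1, -1, 0.22, 0, 0, -1, -1, 0.22, 0, 0]}}

```text
clock: 19.05
position: [449.9, -185.1, 331.8]
ee_rot: [-0.001, 0.736, 0.677, -0.0]
wrist_force: [0.7, 1.2, -0.7]
opening: 49.2
grip_force: 62.3
```

Call:
{"method": "servo_tool", "body": {"commands": [-1, -1, 0.22, 0, 0, -1, -1, 0.22, 0, 0, -1, -1, 0.22, 0, 0, -1, -1, 0.22, 0, 0, -1, -1, 0.22, 0, 0, -1, -0.47, 0.04, 0, 0, -1, 0, 0, 0, 0, -1, 0, 0, 0, 0]}}

```text
clock: 19.85
position: [466.9, -321.8, 331.9]
ee_rot: [-0.001, 0.736, 0.677, 0.0]
wrist_force: [0.4, -0.1, -1.8]
opening: 49.6
grip_force: 62.3
```

```bash
python3 - <<'E'
from h import *
go(467,-323,205,-.085)
E
```

```text
at [ 466.9 -321.8  331.9] yaw -0.084 open 49.6 t 19.9 | units now-axes [-0.06  0.01  5.08] turn 0.01
   units after-turn axes [-0.05  0.01  5.08]
```

Call:
{"method": "servo_tool", "body": {"commands": [-1, 0, 0, 0.8, 0, -1, 0, 0, 1, 0, -1, 0, 0, 1, 0, -1, 0, 0, 1, 0, -1, 0, 0, 0.8, 0, -1, 0, 0, 0.48, 0, -1, 0, 0, 0, 0]}}

```text
clock: 20.55
position: [466.8, -321.1, 204.0]
ee_rot: [-0.002, 0.736, 0.677, -0.0]
wrist_force: [0.1, 1.0, -0.8]
opening: 49.5
grip_force: 62.3
```

Call:
{"method": "servo_tool", "body": {"commands": [0.3, 0, 0, 0, 0, 0.3, 0, 0, 0, 0, 0.3, 0, 0, 0, 0, 0.3, 0, 0, -0.6, 0, 0.5, 0, 0, -1, 0, 1, 0, 0, -1, 0, 1, 0, 0, -1, 0, 1, 0, 0, -1, 0]}}

```text
clock: 21.35
position: [466.9, -323.0, 323.1]
ee_rot: [0.001, 0.737, 0.676, 0.0]
wrist_force: [0.2, -0.1, -0.5]
opening: 85.6
grip_force: 0.0
```

Call:
{"method": "servo_tool", "body": {"commands": [1, 0, 0, -0.6, -0.8, 1, 0, 0, 0, -0.82, 1, 0, 0, 0, 0, 1, 0, 0, 0, 0]}}

```text
clock: 21.75
position: [466.9, -322.9, 336.2]
ee_rot: [0.0, 0.68, 0.733, 0.0]
wrist_force: [0.3, 0.2, 0.7]
opening: 85.4
grip_force: 0.0
```

```bash
python3 - <<'E'
from h import *
go(590.4,50.6,330,.077)
E
```

```text
at [ 466.9 -322.9  336.2] yaw 0.075 open 85.4 t 21.8 | units now-axes [14.53  6.05  0.25] turn -0.02
   units after-turn axes [14.51  6.08  0.25]
```

Call:
{"method": "servo_tool", "body": {"commands": [1, 0.8, 0.4, 0, 0, 1, 1, 0.4, 0, 0, 1, 1, 0.4, 0, 0, 1, 1, 0.4, 0, 0, 1, 1, 0.4, 0, 0, 1, 1, 0.4, 0, 0, 1, 1, 0.4, 0, 0, 1, 1, 0.4, 0, 0]}}

```text
clock: 22.55
position: [531.9, -121.2, 335.3]
ee_rot: [-0.0, 0.68, 0.733, -0.0]
wrist_force: [-0.0, 1.2, 1.0]
opening: 85.7
grip_force: 0.0
```

Call:
{"method": "servo_tool", "body": {"commands": [1, 1, 0.4, 0, 0, 1, 1, 0.4, 0, 0, 1, 1, 0.4, 0, 0, 1, 1, 0.4, 0, 0, 1, 1, 0.4, 0, 0, 1, 1, 0.4, 0, 0, 1, 0.7, 0.45, 0, 0, 1, 0, 0, 0, 0]}}

```text
clock: 23.35
position: [590.9, 53.8, 335.3]
ee_rot: [-0.0, 0.678, 0.735, 0.001]
wrist_force: [0.0, 0.1, -0.5]
opening: 85.2
grip_force: 0.0
```

Call:
{"method": "servo_tool", "body": {"commands": [1, 0, 0, 0, 0, 1, 0, 0, 0, 0]}}

```text
clock: 23.55
position: [589.7, 48.3, 335.3]
ee_rot: [0.0, 0.68, 0.733, -0.001]
wrist_force: [-1.1, -0.2, 0.1]
opening: 85.4
grip_force: 0.0
```

```bash
python3 - <<'E'
from h import *
go(590.4,50.6,230,.077); snap('wrist','w6'); snap('scene','s6')
o=cv2.resize(cv2.imread('pics/w6.png'),(800,500),interpolation=cv2.INTER_CUBIC)
o[-190:,-200:]=cv2.resize(cv2.imread('pics/s6.png')[190:345,190:350],(200,190))
cv2.imwrite('pics/a6.png',o)
E
```

```text
at [589.7  48.3 335.3] yaw 0.074 open 85.4 t 23.6 | units now-axes [0.09 0.04 4.21] turn -0.03
   units after-turn axes [0.09 0.03 4.21]
```

View pics/a6.png

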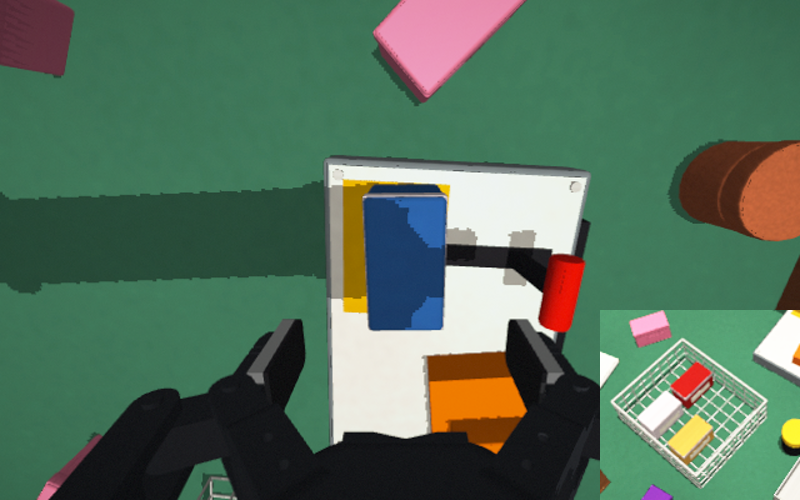

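The inset shows three tins upright in the basket. The blue tin at (405,262) is centred between the fingers.

Call:
{"method": "servo_tool", "body": {"commands": [1, 0.09, 0, 1, 0, 1, 0, 0, 1, 0, 1, 0, 0, 1, 0, 1, 0, 0, 0.7, 0, 1, 0, 0, 0.4, 0, 1, 0, 0, 0, 0, -1, 0, 0, 0, 0, -1, 0, 0, 0, 0]}}

```text
clock: 24.45
position: [590.4, 52.3, 234.3]
ee_rot: [0.001, 0.679, 0.734, 0.001]
wrist_force: [1.3, -0.1, -0.8]
opening: 59.1
grip_force: 0.0
```

Call:
{"method": "servo_tool", "body": {"commands": [-1, 0, 0, 0, 0, -1, 0, 0, 0, 0, -1, 0, 0, 0, 0]}}

```text
clock: 24.75
position: [590.5, 52.5, 234.4]
ee_rot: [0.001, 0.679, 0.734, 0.001]
wrist_force: [-0.6, -1.6, 5.7]
opening: 49.2
grip_force: 63.1
```

Call:
{"method": "servo_tool", "body": {"commands": [-1, 0, 0, -0.6, 0, -1, 0, 0, -1, 0, -1, 0, 0, -1, 0, -1, 0, 0, -1, 0, -1, 0, 0, -1, 0.8, -1, 0, 0, 0, 0.8, -1, 0, 0, 0, 0, -1, 0, 0, 0, 0]}}

```text
clock: 25.55
position: [589.3, 52.5, 347.8]
ee_rot: [-0.0, 0.735, 0.678, -0.0]
wrist_force: [-0.1, -0.4, -0.7]
opening: 49.5
grip_force: 62.7
```

```bash
python3 - <<'E'
from h import *
go(563,-331,205,-.085);print(manip.state()['grip_force']);snap('wrist','w7')
E
```

```text
at [589.3  52.5 347.8] yaw -0.081 open 49.5 t 25.6 | units now-axes [-15.37   0.2    5.72] turn 0.04
   units after-turn axes [-15.37   0.25   5.71]
62.678271532058716
```

Call:
{"method": "servo_tool", "body": {"commands": [-1, -0.6, 0, 0, 0, -1, -1, 0, 0, 0, -1, -1, 0, 0, 0, -1, -1, 0, 0, 0, -1, -1, 0, 0, 0, -1, -1, 0, 0, 0, -1, -1, 0, 0, 0, -1, -1, 0, 0, 0]}}

```text
clock: 26.4
position: [573.2, -139.3, 347.4]
ee_rot: [-0.0, 0.736, 0.677, -0.001]
wrist_force: [0.5, 0.9, -0.5]
opening: 49.5
grip_force: 62.7
```

Call:
{"method": "servo_tool", "body": {"commands": [-1, -1, 0.2, 0, 0, -1, -1, 0, 0, 0, -1, -1, 0, 0, 0, -1, -1, 0, 0, 0, -1, -1, 0, 0, 0, -1, -1, 0, 0, 0, -1, -1, 0, 0, 0, -1, -0.77, 0, 0, 0]}}

```text
clock: 27.2
position: [561.2, -333.9, 347.4]
ee_rot: [-0.0, 0.736, 0.676, -0.001]
wrist_force: [-0.1, -0.4, -0.3]
opening: 49.0
grip_force: 62.7
```

Call:
{"method": "servo_tool", "body": {"commands": [-1, 0, 0, 0, 0, -1, 0, 0, 0.9, 0, -1, 0, 0, 1, 0, -1, 0, 0, 1, 0, -1, 0, 0, 1, 0, -1, 0, 0, 1, 0]}}

```text
clock: 27.8
position: [562.7, -329.9, 224.2]
ee_rot: [-0.001, 0.735, 0.678, 0.0]
wrist_force: [-1.1, 0.2, -1.5]
opening: 49.3
grip_force: 62.7
```

```bash
python3 - <<'E'
from h import *
go(563,-331,205,-.085);print(manip.state()['grip_force'])
E
```

```text
at [ 562.7 -329.9  224.2] yaw -0.082 open 49.3 t 27.8 | units now-axes [-0.04  0.02  0.77] turn 0.03
   units after-turn axes [-0.04  0.02  0.77]
62.6699423789978
```

Call:
{"method": "servo_tool", "body": {"commands": [-1, 0, 0, 0.77, 0, -1, 0, 0, 0, 0, 0.3, 0, 0, 0, 0, 0.3, 0, 0, 0, 0, 0.3, 0, 0, 0, 0, 0.3, 0, 0, -0.6, 0, 0.5, 0, 0, -1, 0, 1, 0, 0, -1, 0]}}

```text
clock: 28.6
position: [563.0, -331.0, 273.5]
ee_rot: [0.001, 0.736, 0.677, 0.0]
wrist_force: [-0.4, -0.4, 0.4]
opening: 76.4
grip_force: 0.0
```

Call:
{"method": "servo_tool", "body": {"commands": [1, 0, 0, -1, 0, 1, 0, 0, -1, 0, 1, 0, 0, -1, 0, 1, 0, 0, -1, 0, 1, 1, 0.3, 0, 0, 1, 1, 0.3, 0, 0, 1, 1, 0.3, 0, 0, 1, 1, 0.3, 0, 0]}}

```text
clock: 29.4
position: [601.3, -232.9, 373.4]
ee_rot: [0.001, 0.736, 0.677, 0.001]
wrist_force: [0.6, -0.3, -0.7]
opening: 85.2
grip_force: 0.0
```

Call:
{"method": "servo_tool", "body": {"commands": [1, 1, 0.3, 0, 0, 1, 1, 0.3, 0, 0, 1, 1, 0.3, 0, 0, 1, 1, 0.3, 0, 0, 1, 1, 0.3, 0, 0, 1, 1, 0.3, 0, -0.8, 1, 1, 0.3, 0, 0, 1, 1, 0.3, 0, 0]}}

```text
clock: 30.2
position: [673.7, -37.2, 373.3]
ee_rot: [0.001, 0.708, 0.706, 0.001]
wrist_force: [0.1, 0.0, -0.5]
opening: 85.0
grip_force: 0.0
```

Call:
{"method": "servo_tool", "body": {"commands": [1, 0.7, 0.3, 0, 0, 1, 0, 0, 0, 0, 1, 0, 0, 0, 0]}}

```text
clock: 30.5
position: [681.0, -21.4, 371.8]
ee_rot: [0.001, 0.708, 0.706, -0.0]
wrist_force: [-0.4, -0.8, -0.7]
opening: 85.4
grip_force: 0.0
```

```bash
python3 - <<'E'
from h import *
go(667,-90,300,.14-np.pi/2); snap('wrist','w8'); snap('scene','s8'); print(manip.state()['joint_positions'].round(2))
o=cv2.resize(cv2.imread('pics/w8.png'),(800,500),interpolation=cv2.INTER_CUBIC)
o[:190,:200]=cv2.resize(cv2.imread('pics/s8.png')[190:345,190:350],(200,190))
cv2.imwrite('pics/a8.png',o)
E
```

```text
at [681.  -21.4 371.8] yaw -0.003 open 85.4 t 30.5 | units now-axes [-2.74 -0.55  2.88] turn 14.28
   units after-turn axes [-0.94  2.64  2.87]
[-0.15  0.48  0.18  1.5  -0.09  1.17  0.03]
```

View pics/a8.png

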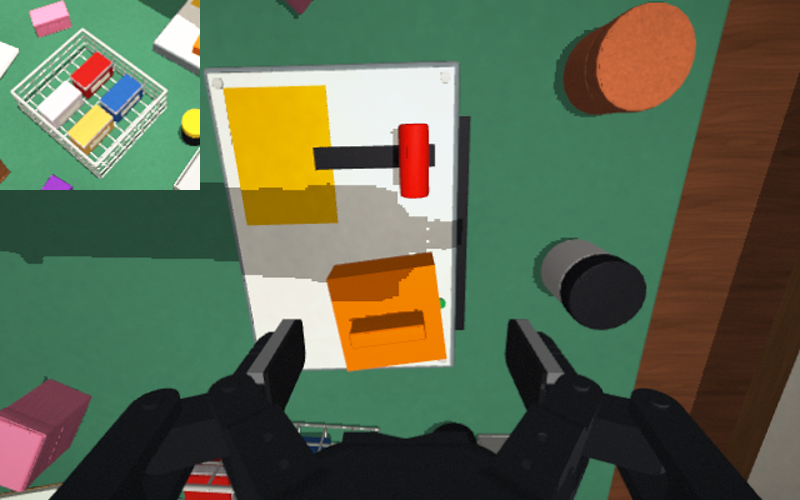

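The inset shows all four tins inside the basket. Cover top corners are at (330,280), (435,266), (446,357) and (347,371), with the fin top at (388,335). The lever is up with its grip at (414,160).

```bash
python3 - <<'E'
from h import *
np.set_printoptions(precision=3,suppress=True)
c=load('w8')
def box(n,P,z):
    Q=np.array([atz(c,np.array(p)/1.25,z)[:2] for p in P]);d=np.diff(np.vstack([Q,Q[:1]]),axis=0)
    print(n,Q.mean(0),np.linalg.norm(d,axis=1),(np.arctan2(d[:,1],d[:,0])+np.pi/4)%(np.pi/2)-np.pi/4);print(Q.round().tolist())
box('deck',[(209,73),(457,67),(451,365),(256,367)],40)
box('cover',[(330,280),(435,266),(446,357),(347,371)],75)
box('fin',[(350,333),(425,323),(425,340),(351,347)],101)
box('patch',[(225,88),(325,86),(338,223),(246,225)],40)
for n,p,z in [('slotL',(315,158),40),('slotR',(434,155),40),('grip',(414,160),110),('screw',(218,84),40),('screw2',(446,77),40)]: print(n,atz(c,np.array(p)/1.25,z))
w,s=load('wrist'),load('scene')
print('cover height tri',tri((c,(264,224)),(w,(297,229.5))),tri((c,(348,212.8)),(s,(382,208))))
E
```

```text
deck [627.773 -27.169] [190.96  270.499 197.51  267.999] [ 0.02   0.021  0.007 -0.003]
[[531.0, 106.0], [722.0, 109.0], [728.0, -161.0], [530.0, -162.0]]
cover [668.08  -90.455] [86.818 87.115 89.837 89.185] [0.138 0.136 0.161 0.102]
[[620.0, -53.0], [706.0, -41.0], [718.0, -127.0], [629.0, -141.0]]
fin [667.688 -89.216] [59.116 15.111 58.894 12.654] [0.146 0.015 0.104 0.011]
[[638.0, -87.0], [697.0, -78.0], [697.0, -93.0], [638.0, -99.0]]
patch [581.322  40.892] [ 78.021 109.65   81.064 109.769] [0.018 0.028 0.019 0.   ]
[[542.0, 95.0], [620.0, 96.0], [623.0, -13.0], [542.0, -15.0]]
slotL [607.089  42.21   40.   ]
slotR [705.849  44.325  40.   ]
grip [687.478  44.89  110.   ]
screw [536.6   97.85  40.  ]
screw2 [713.768 102.5    40.   ]
cover height tri (array([616.933, -57.777,  61.921]), [np.float64(0.40534391609703596), np.float64(0.40534391609701165)]) (array([698.927, -34.065,  96.928]), [np.float64(5.170905815903004), np.float64(5.170905815902824)])
```

Call:
{"method": "servo_tool", "body": {"commands": [1, 0, 0, 0, 1, 1, 0, 0, 0, 1, 1, 0, 0, 0, 1, 1, 0, 0, 0, 1, 1, 0, 0, 0, 1, 1, 0, 0, 0, 1, 1, 0, 0, 0, 1, 1, 0, 0, 0, 1]}}

```text
clock: 31.4
position: [680.7, -22.8, 371.5]
ee_rot: [0.0, 0.929, 0.371, -0.0]
wrist_force: [-0.0, -0.7, 0.2]
opening: 85.5
grip_force: 0.0
```

Call:
{"method": "servo_tool", "body": {"commands": [1, 0, 0, 0, 1, 1, 0, 0, 0, 1, 1, 0, 0, 0, 1, 1, 0, 0, 0, 1, 1, 0, 0, 0, 1, 1, 0, 0, 0, 1, 1, 0, 0, 0, 0.37, 1, 0, 0, 0, 0]}}

```text
clock: 32.2
position: [680.7, -22.4, 371.5]
ee_rot: [0.0, 0.998, 0.064, -0.0]
wrist_force: [-0.1, -0.6, 0.3]
opening: 85.4
grip_force: 0.0
```

```bash
python3 - <<'E'
from h import *
go(668,-90,252,.13-np.pi/2)
E
```

```text
at [680.7 -22.4 371.5] yaw -1.442 open 85.4 t 32.2 | units now-axes [-0.85  2.61  4.78] turn -0.02
   units after-turn axes [-0.85  2.61  4.78]
```

Call:
{"method": "servo_tool", "body": {"commands": [0.3, -0.28, 0.87, 0, 0, 0.3, -0.28, 0.87, 0, 0, 0.3, -0.28, 0.87, 0, 0, 0.3, 0, 0, 1, 0, 0.3, 0, 0, 1, 0, 0.3, 0, 0, 1, 0, 0.3, 0, 0, 0.8, 0, 0.3, 0, 0, 0.5, 0]}}

```text
clock: 33.0
position: [667.9, -88.9, 262.1]
ee_rot: [-0.0, 0.998, 0.065, -0.001]
wrist_force: [0.9, -0.0, 0.1]
opening: 55.5
grip_force: 0.0
```

Call:
{"method": "servo_tool", "body": {"commands": [0.3, 0, 0, 0, 0, 0.3, 0, 0, 0, 0]}}

```text
clock: 33.2
position: [669.0, -88.6, 264.5]
ee_rot: [0.0, 0.998, 0.065, 0.001]
wrist_force: [0.4, 0.6, 0.1]
opening: 55.7
grip_force: 0.0
```

```bash
python3 - <<'E'
from h import *
go(668,-90,252,.13-np.pi/2)
E
```

```text
at [669.  -88.6 264.5] yaw -1.44 open 55.7 t 33.2 | units now-axes [-0.05  0.05  0.5 ] turn 0.0
   units after-turn axes [-0.05  0.05  0.5 ]
```

Call:
{"method": "servo_tool", "body": {"commands": [0.3, 0, 0.05, 0.45, 0, 0.3, 0, 0, 0, 0, -1, 0, 0, 0, 0, -1, 0, 0, 0, 0, -1, 0, 0, 0, 0, -1, 0, 0, 0, 0, -1, 0, 0, 0, 0, -1, 0, 0, 0, 0]}}

```text
clock: 34.0
position: [669.3, -89.2, 253.1]
ee_rot: [0.0, 0.998, 0.065, 0.001]
wrist_force: [0.4, -0.0, 3.4]
opening: 12.8
grip_force: 60.9
```

Call:
{"method": "servo_tool", "body": {"commands": [-1, 0, 0, 0, 0, -1, 0, 0, -0.5, 0, -1, 0, 0, -1, 0, -1, 0, 0, -1, 0, -1, 0, 0, -1, 0, -1, 0, 0, 0, 0, -1, 0, 0, 0, 0, -1, 0, 0, 0, 0]}}

```text
clock: 34.8
position: [668.3, -88.9, 338.4]
ee_rot: [-0.0, 0.998, 0.065, -0.001]
wrist_force: [-0.1, -0.6, -1.1]
opening: 12.6
grip_force: 60.4
```

```bash
python3 - <<'E'
from h import *
go(450,-60,218,.13-np.pi/2);print(manip.state()['grip_force'])
E
```

```text
at [668.3 -88.9 338.4] yaw -1.44 open 12.6 t 34.8 | units now-axes [-8.49 -2.28  4.84] turn 0.01
   units after-turn axes [-8.51 -2.28  4.82]
60.43249726295471
```

Call:
{"method": "servo_tool", "body": {"commands": [-1, -0.5, -0.25, 0, 0, -1, -1, -0.25, 0, 0, -1, -1, -0.25, 0, 0, -1, -1, -0.25, 0, 0, -1, -1, -0.25, 0, 0, -1, -1, -0.25, 0, 0, -1, -1, -0.25, 0, 0, -1, -1, -0.25, 0, 0]}}

```text
clock: 35.6
position: [474.8, -63.8, 338.6]
ee_rot: [0.0, 0.998, 0.065, -0.001]
wrist_force: [-0.0, -0.7, -1.2]
opening: 12.8
grip_force: 60.4
```

Call:
{"method": "servo_tool", "body": {"commands": [-1, -0.7, -0.25, 0, 0, -1, -0.3, 0, 0, 0, -1, 0, 0, 1, 0, -1, 0, 0, 1, 0, -1, 0, 0, 1, 0, -1, 0, 0, 0.7, 0, -1, 0, 0, 0.5, 0, -1, 0, 0, 0.3, 0]}}

```text
clock: 36.4
position: [450.9, -61.3, 226.2]
ee_rot: [0.0, 0.998, 0.065, -0.001]
wrist_force: [1.1, -0.0, 0.2]
opening: 12.6
grip_force: 60.5
```

Call:
{"method": "servo_tool", "body": {"commands": [-1, 0, 0, 0, 0, -1, 0, 0, 0, 0]}}

```text
clock: 36.6
position: [451.4, -61.3, 227.9]
ee_rot: [0.0, 0.998, 0.065, 0.0]
wrist_force: [0.6, -0.2, -1.9]
opening: 12.6
grip_force: 60.5
```

```bash
python3 - <<'E'
from h import *
go(450,-60,214,.13-np.pi/2);s=manip.state();print(s['grip_force'],s['wrist_force'])
E
```

```text
at [451.4 -61.3 227.9] yaw -1.44 open 12.6 t 36.6 | units now-axes [-0.05 -0.06  0.55] turn 0.01
   units after-turn axes [-0.05 -0.06  0.55]
60.483269691467285 [ 0.64209406 -0.16210973 -1.86984265]
```

Call:
{"method": "servo_tool", "body": {"commands": [-1, 0, 0, 0.35, 0, -1, 0, 0, 0.2, 0, -1, 0, 0, 0, 0, -1, 0, 0, 0, 0]}}

```text
clock: 37.0
position: [450.9, -61.2, 213.7]
ee_rot: [-0.0, 0.998, 0.065, -0.0]
wrist_force: [0.0, 0.2, -1.8]
opening: 12.5
grip_force: 60.5
```

Call:
{"method": "servo_tool", "body": {"commands": [0.3, 0, 0, 0, 0, 0.3, 0, 0, 0, 0, 0.3, 0, 0, 0, 0, 0.3, 0, 0, 0, 0, 0.3, 0, 0, -0.5, 0, 0.3, 0, 0, -1, 0, 0.3, 0, 0, -1, 0, 0.3, 0, 0, -1, 0]}}

```text
clock: 37.8
position: [450.8, -61.4, 302.9]
ee_rot: [0.0, 0.998, 0.065, 0.0]
wrist_force: [0.5, 1.2, 0.3]
opening: 55.5
grip_force: 0.0
```

Call:
{"method": "servo_tool", "body": {"commands": [-1, 0, 0, -1, 0, -1, 0, 0, -1, 0, -1, 0.5, 0.24, 0, 0, -1, 1, 0.24, 0, 0, -1, 1, 0.24, 0, 0, -1, 1, 0.24, 0, 0, -1, 1, 0.24, 0, 0, -1, 1, 0.24, 0, 0]}}

```text
clock: 38.6
position: [593.2, -79.2, 350.6]
ee_rot: [0.0, 0.998, 0.065, -0.0]
wrist_force: [-0.4, -1.0, -0.1]
opening: 0.1
grip_force: 0.0
```

Call:
{"method": "servo_tool", "body": {"commands": [-1, 1, 0.24, 0, 0, -1, 1, 0.24, 0, 0, -1, 1, 0.24, 0, 0, -1, 0.8, 0.23, 0, 0, -1, 0, 0, 0, 0, -1, 0, 0, 0, 0]}}

```text
clock: 39.2
position: [689.0, -90.3, 350.3]
ee_rot: [0.0, 0.998, 0.065, -0.001]
wrist_force: [-0.3, -0.2, -0.3]
opening: 0.2
grip_force: 0.0
```

```bash
python3 - <<'E'
from h import *
go(658,-92,240,-1.44); c=snap('wrist','w9'); c2=snap('scene','s9')
for n,c in(('w9',c),('s9',c2)):
    hsv=cv2.cvtColor(c['color'],cv2.COLOR_RGB2HSV);m=cv2.inRange(hsv,(100,120,50),(130,255,255))
    k,l,st,ce=cv2.connectedComponentsWithStats(m)
    for i in range(1,k):
        if st[i,4]>25: print(n,st[i],ce[i].round(1),atz(c,ce[i],60).round(1))
E
```

```text
at [689.  -90.3 350.3] yaw -1.44 open 0.2 t 39.2 | units now-axes [-1.23 -0.1   4.41] turn -0.0
   units after-turn axes [-1.24 -0.1   4.41]
w9 [ 304  204   36   37 1050] [321.8 222.1] [661.9 -91.5  60. ]
w9 [466 277  20  26 285] [475.  287.9] [ 607.1 -265.8   60. ]
w9 [491 282  14   5  40] [498.  284.2] [ 615.  -288.8   60. ]
w9 [507 287  49  25 341] [531.4 300.8] [ 599.4 -331.5   60. ]
w9 [479 289  20  20 127] [487.4 297.7] [ 596.7 -283.    60. ]
w9 [457 294  17  30 276] [464.9 308.5] [ 579.7 -262.7   60. ]
w9 [487 307   8  13  33] [490.3 312.2] [ 578.6 -292.    60. ]
w9 [ 487  308   81   46 2425] [526.3 330.9] [ 559.2 -340.4   60. ]
w9 [469 311  10  20  71] [473.5 320.3] [ 565.3 -276.8   60. ]
w9 [478 321   9  15  37] [482.3 328.2] [ 556.  -289.9   60. ]
s9 [317  73  31  15 315] [331.1  80.2] [205.1 423.5  60. ]
s9 [134  74  20  28 283] [143.   89.5] [-391.2  -46.5   60. ]
s9 [355 219  13  12 127] [360.7 224.4] [661.8 -99.3  60. ]
s9 [270 250  33  31 477] [286.3 265.3] [ 560.8 -333.8   60. ]
s9 [272 275  21  15  60] [282.1 283.1] [ 584.2 -383.    60. ]
```

View pics/w9.png

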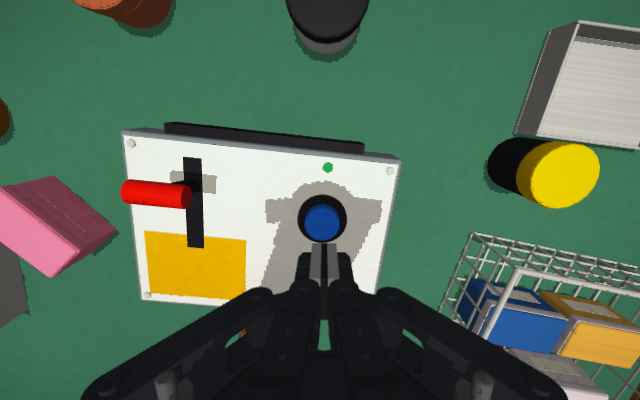

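The uncovered blue button is at (322,222), about (660,-92) in world. The lever is up, with its red grip at (155,193). Pressing now with closed fingers.

Call:
{"method": "servo_tool", "body": {"commands": [-1, -0.58, -0.04, 0, 0, -1, -0.59, -0.04, 0, 0, -1, 0, 0, 1, 0, -1, 0, 0, 1, 0, -1, 0, 0, 1, 0, -1, 0, 0, 0.9, 0, -1, 0, 0, 0.5, 0, -1, 0, 0, 0, 0]}}

```text
clock: 40.1
position: [658.7, -91.5, 239.6]
ee_rot: [-0.0, 0.998, 0.065, -0.002]
wrist_force: [0.7, -0.3, -0.4]
opening: -0.2
grip_force: 0.0
```

Call:
{"method": "servo_tool", "body": {"commands": [-1, 0, 0, 0, 0]}}

```text
clock: 40.2
position: [660.1, -92.0, 242.2]
ee_rot: [0.0, 0.998, 0.065, 0.001]
wrist_force: [0.2, -0.5, 0.1]
opening: -0.0
grip_force: 0.0
```

Call:
{"method": "servo_tool", "body": {"commands": [-1, 0, 0, 0.2, 0, -1, 0, 0, 0.2, 0, -1, 0, 0, 0.1, 0, -1, 0, 0, 0.1, 0, -1, 0, 0, 0.04, 0, -1, 0, 0, 0, 0]}}

```text
clock: 40.8
position: [660.7, -92.0, 225.9]
ee_rot: [0.0, 0.998, 0.065, 0.001]
wrist_force: [1.8, -0.2, 4.7]
opening: -0.0
grip_force: 2.5
```

Call:
{"method": "servo_tool", "body": {"commands": [-1, 0, 0, 0.12, 0, -1, 0, 0, 0, 0]}}

```text
clock: 41.0
position: [660.8, -92.3, 225.3]
ee_rot: [-0.0, 0.998, 0.065, 0.001]
wrist_force: [-3.0, 1.7, 16.8]
opening: 0.1
grip_force: 8.8
```

```bash
python3 - <<'E'
from h import *
c2=snap('scene','s10');go(0,0,0,0)
o=np.hstack([cv2.resize(load(n)['color'][150:270,310:430,::-1],None,fx=3.3,fy=3.3,interpolation=cv2.INTER_CUBIC) for n in('s9','s10')])
cv2.imwrite('pics/a10.png',o)
E
```

```text
at [660.7 -92.3 225.3] yaw -1.44 open 0.1 t 41.0 | units now-axes [-25.75  -7.1    8.95] turn -14.4
   units after-turn axes [  3.69 -26.43   9.01]
```

View pics/a10.png

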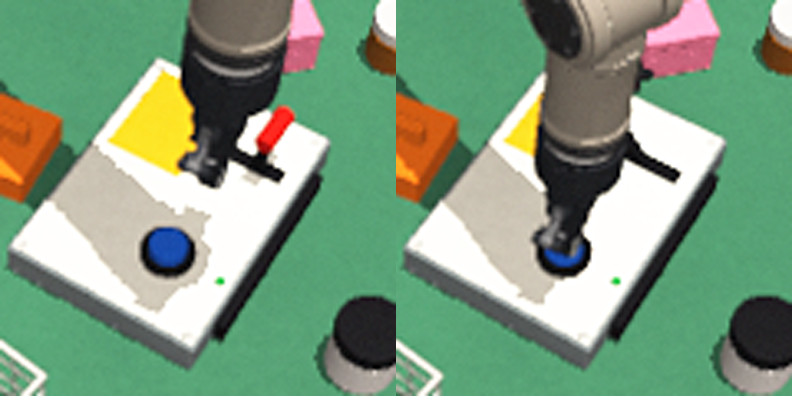

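The left half (before) shows the lever up. The right half shows the fingers on the button and the red grip gone from its upright place, so the lever has dropped. I'll release the button and go to the lever's -x side.

Call:
{"method": "servo_tool", "body": {"commands": [-1, 0, 0, -0.5, 0, -1, 0, 0, -1, 0, -1, 0, 0, -1, 0, -1, 0, 0, -1, 0, -1, 0, 0, 0, 0.55, -1, 0, 0, 0, 0.55, -1, 0, 0, 0, 0, -1, 0, 0, 0, 0]}}

```text
clock: 41.85
position: [659.4, -91.6, 308.8]
ee_rot: [-0.0, 1.0, 0.011, -0.001]
wrist_force: [-0.1, -0.0, 0.3]
opening: -0.1
grip_force: 0.0
```

Call:
{"method": "servo_tool", "body": {"commands": [-1, -0.52, -0.91, 0, 0, -1, -0.52, -0.91, 0, 0, -1, -0.52, -0.91, 0, 0, -1, -0.52, -0.91, 0, 0, -1, -0.52, -0.91, 0, 0, -1, -0.52, -0.93, 0, 0, -1, 0, 0, 0, 0, -1, 0, 0, 0, 0]}}

```text
clock: 42.65
position: [578.8, 43.9, 309.5]
ee_rot: [0.0, 1.0, 0.011, -0.0]
wrist_force: [0.4, -0.8, -0.5]
opening: -0.1
grip_force: 0.0
```

```bash
python3 - <<'E'
from h import *
go(580,43,235,-1.551); c=snap('side','sd11'); c2=snap('scene','s11')
for n,c in(('side',c),('scene',c2)):
    hsv=cv2.cvtColor(c['color'],cv2.COLOR_RGB2HSV);m=cv2.inRange(hsv,(0,180,120),(6,255,255))|cv2.inRange(hsv,(174,180,120),(180,255,255))
    k,l,st,ce=cv2.connectedComponentsWithStats(m)
    for i in range(1,k):
        if st[i,4]>12: print(n,st[i],ce[i].round(1),atz(c,ce[i],85).round(1))
o=np.hstack([cv2.resize(load(n)['color'][v:v+130,u:u+130,::-1],None,fx=3,fy=3,interpolation=cv2.INTER_CUBIC) for n,u,v in(('s11',310,140),('sd11',290,110))])
cv2.imwrite('pics/a11.png',o)
E
```

```text
at [578.8  43.9 309.5] yaw -1.548 open -0.1 t 42.6 | units now-axes [0.05 0.04 2.98] turn 0.03
   units after-turn axes [0.05 0.04 2.98]
side [338 163   7   9  37] [340.9 167.3] [620.6  36.   85. ]
side [320 237  19  20 252] [328.5 246.6] [ 457.  -348.2   85. ]
side [ 34 245  25  30 401] [ 45.8 261.1] [-426.8 -156.1   85. ]
side [461 303  29  23 168] [474.6 314.4] [ 771.1 -713.5   85. ]
scene [115  81  21  28 283] [124.7  96. ] [-388.2 -128.8   85. ]
scene [398  94   9  22  52] [401.9 103.8] [519.3 427.6  85. ]
scene [369 178  11  13  73] [374.1 184.2] [625.6  38.2  85. ]
scene [247 233  31  28 415] [262.2 246.2] [ 477.6 -334.3   85. ]
scene [258 258   8  12  22] [260.5 264.7] [ 510.7 -381.6   85. ]
```

Call:
{"method": "servo_tool", "body": {"commands": [-1, 0, 0, 1, 0, -1, 0, 0, 1, 0, -1, 0, 0, 0.7, 0, -1, 0, 0, 0.25, 0, -1, 0, 0, 0, 0, -1, 0.4, 0, 0, 0, -1, 0.3, 0, 0, 0, -1, 0.2, 0, 0, 0]}}

```text
clock: 43.55
position: [603.3, 44.0, 237.2]
ee_rot: [-0.0, 1.0, 0.01, 0.002]
wrist_force: [0.3, 0.4, -0.4]
opening: 0.2
grip_force: 0.0
```

Call:
{"method": "servo_tool", "body": {"commands": [-1, 0.2, 0, -0.1, 0, -1, 0.2, 0, -0.15, 0, -1, 0.2, 0, -0.15, 0, -1, 0.2, 0, -0.12, 0]}}

```text
clock: 43.95
position: [621.9, 44.3, 249.6]
ee_rot: [-0.0, 1.0, 0.01, -0.0]
wrist_force: [-1.4, -0.2, 1.1]
opening: -0.0
grip_force: 0.8
```

Call:
{"method": "servo_tool", "body": {"commands": [-1, 0.2, 0, -0.08, 0, -1, 0.2, 0, -0.08, 0, -1, 0.2, 0, -0.06, 0, -1, 0.2, 0, -0.04, 0, -1, 0.2, 0, 0, 0, -1, 0.2, 0, 0, 0]}}

```text
clock: 44.55
position: [652.1, 45.0, 255.4]
ee_rot: [0.0, 1.0, 0.01, 0.0]
wrist_force: [0.2, -0.2, 0.7]
opening: -0.3
grip_force: 0.1
```

Call:
{"method": "servo_tool", "body": {"commands": [-1, 0.15, 0, 0, 0, -1, 0.1, 0, 0, 0, -1, 0, 0, 0, 0]}}

```text
clock: 44.85
position: [658.2, 45.1, 255.4]
ee_rot: [0.0, 1.0, 0.01, 0.0]
wrist_force: [-1.2, -0.4, 0.0]
opening: 0.1
grip_force: 0.0
```

Now I'll back off slowly toward -x and check the lever.

Call:
{"method": "servo_tool", "body": {"commands": [-1, 0.12, 0, 0, 0, -1, 0, 0, 0, 0, -1, -0.3, 0, 0, 0, -1, -0.6, 0, 0, 0, -1, -1, 0, 0, 0, -1, -1, 0, 0, 0, -1, -1, 0, -0.5, 0, -1, -0.5, 0, -1, 0]}}

```text
clock: 45.65
position: [547.2, 42.7, 291.3]
ee_rot: [0.0, 1.0, 0.01, -0.004]
wrist_force: [0.5, 0.6, 0.5]
opening: -0.0
grip_force: 0.0
```

Call:
{"method": "servo_tool", "body": {"commands": [-1, 0, 0, -1, 0, -1, 0, 0, -1, 0, -1, 0, 0, 0, 0, -1, 0, 0, 0, 0]}}

```text
clock: 46.05
position: [550.4, 42.9, 343.3]
ee_rot: [-0.0, 1.0, 0.011, 0.0]
wrist_force: [-0.1, 0.1, -0.9]
opening: -0.1
grip_force: 0.0
```

```bash
python3 - <<'E'
from h import *
go(450.9,-61.3,300,-1.44); c=snap('side','sd12'); c2=snap('scene','s12')
for n,c in(('side',c),('scene',c2)):
    hsv=cv2.cvtColor(c['color'],cv2.COLOR_RGB2HSV);m=cv2.inRange(hsv,(0,180,120),(6,255,255))|cv2.inRange(hsv,(174,180,120),(180,255,255))
    k,l,st,ce=cv2.connectedComponentsWithStats(m)
    for i in range(1,k):
        p=atz(c,ce[i],104)
        if st[i,4]>12 and 500<p[0]<750 and -50<p[1]<120: print(n,ce[i].round(1),p.round(1))
o=np.hstack([cv2.resize(load(n)['color'][v:v+130,u:u+130,::-1],None,fx=3,fy=3,interpolation=cv2.INTER_CUBIC) for n,u,v in(('s12',310,140),('sd12',290,110))])
cv2.imwrite('pics/a12.png',o)
E
```

```text
at [550.4  42.9 343.3] yaw -1.55 open -0.1 t 46.0 | units now-axes [-4.07  4.08  1.72] turn -1.1
   units after-turn axes [-4.49  3.61  1.73]
side [356.1 160.1] [682.5  38.4 104. ]
scene [392.8 188.8] [687.6  41.1 104. ]
```

View pics/a12.png

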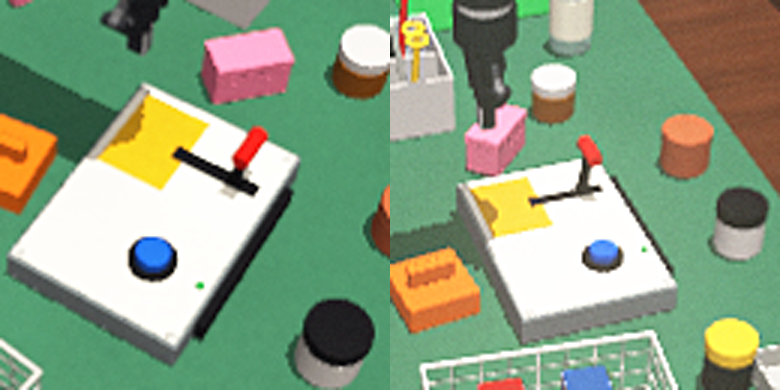

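Both views show the lever up, with its grip at (687,41), the button out, and the cover flat on the bench. Now to fetch the cover.

Call:
{"method": "servo_tool", "body": {"commands": [0.3, 0, 0, 0, -0.55, 0.3, 0, 0, 0, -0.55, 0.3, -0.9, 0.72, 0, 0, 0.3, -0.9, 0.72, 0, 0, 0.3, -0.9, 0.72, 0, 0, 0.3, -0.9, 0.72, 0, 0, 0.3, -0.89, 0.73, 0, 0, 0.3, 0, 0, 0.8, 0]}}

```text
clock: 46.95
position: [449.4, -64.5, 323.4]
ee_rot: [-0.0, 0.998, 0.063, 0.001]
wrist_force: [0.0, 0.4, -0.2]
opening: 55.5
grip_force: 0.0
```

Call:
{"method": "servo_tool", "body": {"commands": [0.3, 0, 0, 1, 0, 0.3, 0, 0, 1, 0, 0.3, 0, 0, 0.9, 0, 0.3, 0, 0, 0.5, 0, 0.3, 0, 0, 0, 0, 0.3, 0, 0, 0, 0]}}

```text
clock: 47.55
position: [451.5, -61.4, 238.1]
ee_rot: [0.0, 0.998, 0.065, -0.0]
wrist_force: [0.5, 0.0, 0.2]
opening: 55.7
grip_force: 0.0
```

```bash
python3 - <<'E'
from h import *
go(450.9,-61.3,213.7,-1.44)
E
```

```text
at [451.5 -61.4 238.1] yaw -1.44 open 55.7 t 47.5 | units now-axes [-0.02 -0.01  0.97] turn -0.0
   units after-turn axes [-0.02 -0.01  0.97]
```

Call:
{"method": "servo_tool", "body": {"commands": [0.3, 0, 0, 0.6, 0, 0.3, 0, 0, 0.36, 0, 0.3, 0, 0, 0, 0, -1, 0, 0, 0, 0, -1, 0, 0, 0, 0, -1, 0, 0, 0, 0, -1, 0, 0, 0, 0, -1, 0, 0, 0, 0]}}

```text
clock: 48.35
position: [451.8, -61.3, 214.7]
ee_rot: [-0.0, 0.998, 0.065, 0.001]
wrist_force: [-0.4, -0.8, 6.5]
opening: 12.7
grip_force: 59.5
```

Call:
{"method": "servo_tool", "body": {"commands": [-1, 0, 0, 0, 0, -1, 0, 0, -0.6, 0, -1, 0, 0, -1, 0, -1, 0, 0, -1, 0, -1, 0, 0, -1, 0, -1, 0, 0, -1, 0, -1, 0, 0, 0, 0, -1, 0, 0, 0, 0]}}

```text
clock: 49.15
position: [451.1, -61.1, 328.8]
ee_rot: [-0.0, 0.998, 0.066, 0.0]
wrist_force: [-0.1, -0.5, -0.8]
opening: 12.8
grip_force: 58.7
```

Call:
{"method": "servo_tool", "body": {"commands": [-1, 0.5, 0.2, 0, 0, -1, 1, 0.25, 0, 0, -1, 1, 0.25, 0, 0, -1, 1, 0.25, 0, 0, -1, 1, 0.25, 0, 0, -1, 1, 0.25, 0, 0, -1, 1, 0.25, 0, 0, -1, 1, 0.25, 0, 0]}}

```text
clock: 49.95
position: [645.2, -85.4, 326.3]
ee_rot: [0.0, 0.998, 0.066, -0.001]
wrist_force: [0.7, 0.0, -1.7]
opening: 12.6
grip_force: 58.7
```

Call:
{"method": "servo_tool", "body": {"commands": [-1, 0.7, 0.25, 0, 0, -1, 0.3, 0, 0, 0, -1, 0, 0, 0, 0, -1, 0, 0, 0, 0]}}

```text
clock: 50.35
position: [668.7, -88.0, 327.8]
ee_rot: [-0.0, 0.998, 0.065, -0.001]
wrist_force: [0.1, 0.8, -0.8]
opening: 12.6
grip_force: 58.7
```

```bash
python3 - <<'E'
from h import *
go(667,-89.5,254.5,-1.44);s=manip.state();print(s['grip_force']);snap('side','sd13');snap('scene','s13')
o=np.hstack([cv2.resize(load(n)['color'][v:v+130,u:u+130,::-1],None,fx=3,fy=3,interpolation=cv2.INTER_CUBIC) for n,u,v in(('s13',310,140),('sd13',290,110))])
cv2.imwrite('pics/a13.png',o)
E
```

```text
at [668.7 -88.  327.8] yaw -1.44 open 12.6 t 50.4 | units now-axes [-0.07  0.05  2.93] turn -0.0
   units after-turn axes [-0.07  0.05  2.93]
58.70092213153839
```

Call:
{"method": "servo_tool", "body": {"commands": [-1, -0.13, 0.1, 0, 0, -1, 0, 0, 0.8, 0, -1, 0, 0, 0.8, 0, -1, 0, 0, 0.6, 0, -1, 0, 0, 0.4, 0, -1, 0, 0, 0.2, 0, -1, 0, 0, 0, 0]}}

```text
clock: 51.15
position: [666.2, -91.0, 258.6]
ee_rot: [-0.0, 0.998, 0.065, -0.0]
wrist_force: [-0.0, 0.4, -0.0]
opening: 12.4
grip_force: 58.7
```

Call:
{"method": "servo_tool", "body": {"commands": [-1, 0, 0, 0, 0]}}

```text
clock: 51.25
position: [666.7, -91.2, 259.7]
ee_rot: [0.0, 0.998, 0.065, 0.001]
wrist_force: [0.1, -1.1, -1.0]
opening: 12.4
grip_force: 58.7
```

Call:
{"method": "servo_tool", "body": {"commands": [-1, 0, 0, 0.12, 0, -1, 0, 0, 0.08, 0, -1, 0, 0, 0, 0, -1, 0, 0, 0, 0]}}

```text
clock: 51.65
position: [666.7, -91.1, 254.8]
ee_rot: [0.0, 0.998, 0.065, 0.001]
wrist_force: [-0.4, -0.2, 3.2]
opening: 12.8
grip_force: 59.3
```

Contact at the expected seat height. I'll release, lift clear and look.

Call:
{"method": "servo_tool", "body": {"commands": [0.3, 0, 0, 0, 0, 0.3, 0, 0, 0, 0, 0.3, 0, 0, 0, 0, 0.3, 0, 0, 0, 0, 0.3, 0, 0, -0.5, 0, 0.3, 0, 0, -1, 0, 0.3, 0, 0, -1, 0, 0.3, 0, 0, -1, 0]}}

```text
clock: 52.45
position: [666.3, -91.1, 343.4]
ee_rot: [0.0, 0.998, 0.065, 0.0]
wrist_force: [0.9, -0.7, -0.2]
opening: 55.3
grip_force: 0.0
```

Call:
{"method": "servo_tool", "body": {"commands": [0.3, -1, 0, -1, 0, 0.3, -1, 0, -1, 0, 0.3, -1, 0, 0, 0, 0.3, -1, 0, 0, 0, 0.3, -1, 0, 0, 0, 0.3, -1, 0, 0, 0, 0.3, 0, 0, 0, 0, 0.3, 0, 0, 0, 0]}}

```text
clock: 53.25
position: [517.6, -110.8, 392.5]
ee_rot: [-0.0, 0.998, 0.065, 0.001]
wrist_force: [1.3, -0.1, -0.4]
opening: 55.4
grip_force: 0.0
```

```bash
python3 - <<'E'
from h import *
go(0,0,0,0);snap('side','sd14');snap('scene','s14')
o=np.hstack([cv2.resize(load(n)['color'][v:v+h,u:u+h,::-1],(390,390),interpolation=cv2.INTER_CUBIC) for n,u,v,h in(('s14',250,130,200),('sd14',290,110,130))])
cv2.imwrite('pics/a14.png',o)
E
```

```text
at [ 517.6 -110.8  392.5] yaw -1.44 open 55.4 t 53.2 | units now-axes [-19.99  -7.08  15.65] turn -14.4
   units after-turn axes [  4.43 -20.7   15.7 ]
```

View pics/a14.png

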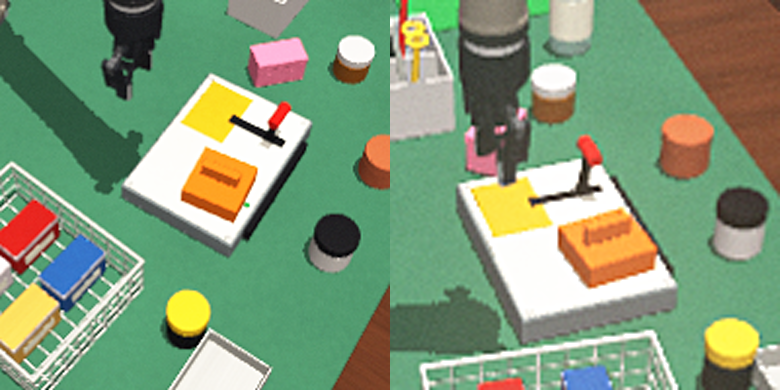

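The cover sits flat on the deck, the lever is up, the tins are in the basket and the jars stand where they were.

```bash
python3 -c "
from station import manip
print(manip.hand_in())"
```

```text
the job is handed in; nothing more can be done
None
```

The job is handed in: I put all four tins that were present into the basket, took off the cover, pressed the button so the lever dropped, raised the lever until it stayed up, and set the cover back flat over the button without moving the jars. No verdict came back, but the last camera images show everything in place.

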